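# Take a specimen canister out of its storage well

### The arm

A 7-joint arm with a two-finger parallel gripper is mounted at the origin on the work surface. World frame = base frame: x ahead of the robot, y to its left, z up, the work surface at z = 0. Lengths are in mm, angles in rad, forces in N, time in s.
With the tool pointing down it reaches from about 425 to 800 mm from the base axis. Payload 8.3 kg.
Tool frame: the origin (TCP) lies between the finger pads; the fingertips stand 14 mm ahead of it and the grasp point (between the pads) lies 5 mm behind it (robot.tip_extent is the z of the fingertips in the tool frame, in mm); z points along the fingers, y is the direction in which the jaws open and shut (so a half turn about z gives the same grasp; the last joint's range is limited). The gripper opens to 85 mm and grips with 20 to 120 N. Pads are 22 mm wide; open, the fingers measure 114 mm over their backs; the gripper's body (76 mm by 85 mm) begins 54 mm behind the grasp point. The pads swing forward as they close: fully open they stand 13 mm farther back than shut.
Start: joints at [1.233, 0.383, 0.016, 1.37, -0.006, 1.388, -0.046], TCP at [169.634, -601.522, 245.279] pointing down, gripper open.
Joint ranges: [-2.95, 2.95], [-0.25, 2.06], [-1.52, 1.56], [0.18, 2.33], [-1.44, 4.58], [0.02, 2.06], [-3.01, 3.01]. Speed limits (rad/s): [2.39, 2.39, 3.01, 3.01, 3.14, 3.14, 3.14].

### API

Orientations are given as a rotation vector (axis times angle).
In Python, from bench import robot gives the robot as it stands. The module is installed in compiled form; this text tells all that it offers.
- The arm moves only by the tool servo_tool, never from a script. Its argument "series" is a list of rows, each an object of numbers: "x", "y", "z": the shift along the tool's x, y, z in mm; "wx", "wy", "wz": the turn, a rotation vector about the tool's x, y, z in rad. In form: [{"x": .., "y": .., "z": .., "wx": .., "wy": .., "wz": ..}, ...]. A call has 1 to 10 rows; each row shifts and turns the pose as measured when the row begins, along the tool's axes as they then stand; what a row does not reach is not made up. A row lasts 1/8 s, in which the tool goes at most 62.5 mm and 10.7 degrees, less where a joint would pass 70% of its speed; a pose out of reach is approached as far as the arm can. A call with a gripper value outside its range is refused whole. "grip" is the opening, from 0 (shut) to 1 (fully open), set as the call begins (left out, the last holds). The fingers move at their own pace and stop on an object; "force" is the grip in N (left out, the last holds). Time passes only in rows, so rows that do not move let the fingers close. It gives the time, the measured TCP pose, the force and the opening at its end, in the units of the state.
- robot.observe(): the state, without advancing time (a new reading comes with each control period).
- robot.grab_frame(name): name is "scene" or "top"; returns a dict with "img" (480x640x3 uint8, red, green, blue), "K" (3x3 intrinsics, pixels), "k1" (the pictures are not rectified: a ray, as slopes to the right and down, at radius r is drawn at 1 + k1 r^2 times it, then the intrinsics apply), "R" (3x3) and "t" (3): a world point X has camera coordinates R X + t. Camera axes: x right, y down, z forward; pixel columns grow to the right and rows downward; lengths in mm; the calibration is good to about 2 mm. A picture is of the moment at which its call begins. There is no depth.
- robot.finish_job(): hands the job in, once; it reports no verdict.
The state is a dict: "clock": time; "joints": joint angles; "qvel": joint speeds; "tau": joint torques, N m; "ee_pos": TCP position; "ee_rot": TCP orientation; "ft_force": force on the tool from outside, world axes, zero at the start; "wrist_torque": the same for the moment, N m; "finger_gap": opening from 0.0 (shut) to 1.0 (fully open).
Only numpy, scipy, OpenCV 4.12 (cv2) and the standard library are available. Lean on these libraries where they do the work, as an engineer would, in place of code of your own. Each camera call takes 0.05 s, during which the arm holds its last target.

### The job

In the storage block, slide the dust shutter aside, lift the canister with the flat blade grip straight out of its well and stand it gently upright in the steel tray. Then slide the shutter all the way over the emptied well. Leave the round-knobbed canister in its well and do not disturb the other things on the bench.

Things in the scene. Friction and masses are not known exactly. Their poses are not given: they have to be found in the camera images.
- block: Fixed white and grey storage block, 150 mm (its x) by 190 (its y), 131 tall; origin at the centre of its underside, z up. Two guide strips, 8 mm wide and high, run along y on its top at x = -67 and +67 mm. Two round wells, 34 mm wide, lie side by side at its x = 0, y = -40 and +40 mm; each opens into a finger pocket above it.
- pocket_a (a point): Centre of the floor of the finger pocket at the block's y = -40 mm, 95 mm above the bench. The pocket is an open-topped oblong, 100 mm long in the block's x, 42 wide in its y, 36 deep. Fingers fit in only pointing straight down, spread along the block's x and partly opened. The round well goes on 85 mm down from here, to 10 mm above the bench.
- pocket_b (a point): The same for the pocket and well at the block's y = +40 mm.
- shutter (a joint): Position (m) of the dark steel shutter, which slides on the block's top along the block's y: 0 = at its stop, centred over the well at y = -40 mm; 0.08 = at its stop, centred over the well at y = +40 mm. It starts near the middle (0.034 to 0.046), half covering both wells. Friction about 2.5 N, no spring: it stays where it is left.
- shutter_tab (a point): Centre of the shutter's upright tab: 70 mm long in the block's x, 10 thick in its y, 24 tall, from 137.5 to 161.5 mm above the bench. It stands on the middle of the shutter plate, 120 mm (block's x) by 68 (block's y), 5 thick. Push the tab along the block's y, either way.
- canister_mid (a point): Centre (half-way up) of the canister to take out, 117 mm tall, 0.15-0.31 kg: round body 32 mm wide, 85 tall, on top a flat blade grip 14 mm thick (canister's x), 30 wide (its y), 32 tall. Its z is up, its x within 0.12 rad of the block's x. It stands on the floor of either well; only the blade stands up in the pocket, its top edge 4 mm below the block's top.
- other_mid (a point): Centre (half-way up) of the canister that stays, in the other well: same body, but its grip is a round knob 30 mm in diameter and 32 mm tall.
- tray: Fixed shallow steel tray, 170 mm (its x) by 140 mm (its y), 4 mm walls 14 mm high; origin at the centre of its underside. Its inner floor is 4 mm above the bench.
- samplebox: Bystander: grey sample box with white lid, 79 x 114 x 46 mm; origin under its centre.
- jar: Bystander: amber glass jar, 66 mm in diameter, 85 mm tall; origin under its centre.
- driver: Bystander: screwdriver lying on the bench; origin under it.
Things that resemble listed ones, but are neither listed nor needed, are in the scene too. Of the things that look like the block, the larger one is meant. There is more than one size of the tray; the one meant has the size given above.

How it is judged (in metres and radians):
On the way, in this order (a step that is already met when the one before it is completed fails the run):
1. the blade-grip canister is lifted upright, clear of the block's top (z of canister_mid in the frame of block above 0.19 m and angle between canister_mid's own z axis and vertical below 0.35 rad), for 0.1 s.
2. it stands upright on the tray's floor, let go (x of canister_mid in the frame of tray between -0.068 and 0.068 m and y of canister_mid in the frame of tray between -0.053 and 0.053 m and height (world z) of canister_mid below 0.066 m and angle between canister_mid's own z axis and vertical below 0.08 rad and contact force between canister and the fingers below 0.1 N), for 0.2 s.
3. the shutter is over the emptied well (horizontal distance between shutter_tab and other_mid above 0.072 m), for 0.2 s.
At the end, for the whole second after the job is handed in: The blade-grip canister stands upright (within 0.08 rad) and at rest on the tray's floor, inside its walls; the shutter is over the emptied well, within about 8 mm of its stop (at least 72 mm from the other canister's axis); the round-knobbed canister is still down in its well (x of canister_mid in the frame of tray between -0.068 and 0.068 m and y of canister_mid in the frame of tray between -0.053 and 0.053 m and height (world z) of canister_mid below 0.066 m and angle between canister_mid's own z axis and vertical below 0.08 rad and linear speed of canister below 0.02 m/s and horizontal distance between shutter_tab and other_mid above 0.072 m and height (world z) of other_mid below 0.075 m and distance of other_mid from where it was at the start of the episode below 0.015 m); the robot touches nothing.
It fails at once if the canister is tipped over (more than 0.7 rad) (angle between canister_mid's own z axis and vertical above 0.7 rad).
It fails at once if the canister is dropped (still faster than 0.5 m/s within 12 mm of the tray's floor or the bench) (height (world z) of canister_mid below 0.0745 m and horizontal distance between canister_mid and block above 0.06 m and linear speed of canister above 0.5 m/s).
It fails at once if the round-knobbed canister is pulled up out of place (15 mm) (distance of other_mid from where it was at the start of the episode above 0.015 m).
It fails at once if a bystander is pushed more than 30 mm (distance of any of samplebox, jar, driver from where it was at the start of the episode above 0.03 m).
It also fails if it takes over 66 s, if anything falls off the work surface, if the arm or the gripper's body presses on something with over 40 N, if the wrist force passes 120 N, or if a joint passes its speed limit or range.

## Working session

There is one attempt and no reset: what is moved stays moved. The work goes in short steps, Python scripts to look and compute and a tool call to move; the robot and the scene stay as the last step left them, time stands still between calls to the robot, and variables do not carry over. Pictures are saved under pics/ and viewed, and the job is handed in when it is done.

Besides the shell and the picture viewer there is one more tool, called after "Call:" as name([rows], argument=value, ...), one row to a line, values as JSON. servo_tool: Moves the arm, as the interface text tells. Its arguments: {"type":"object","properties":{"series":{"type":"array","items":{"type":"object","properties":{"x":{"type":"number"},"y":{"type":"number"},"z":{"type":"number"},"wx":{"type":"number"},"wy":{"type":"number"},"wz":{"type":"number"}}}},"grip":{"type":"number"},"force":{"type":"number"}},"required":["series"]}

```bash
mkdir -p pics
python3 - <<'E'
from bench import robot
import cv2,numpy as np
s=robot.observe(); print(s['clock'],s['ee_pos'],s['ee_rot'],s['finger_gap'])
for n in('scene','top'):
    f=robot.grab_frame(n); cv2.imwrite(f'pics/{n}0.png',f['img'][:,:,::-1]); print(n,f['K'],f['k1'],f['R'],f['t'])
    np.savez(f'{n}.npz',**{k:np.array(v) for k,v in f.items()})
E
```

```text
0.0 [ 169.47259251 -601.09562673  244.26928746] [-3.11008485e+00 -4.29994839e-01  4.64668256e-04] 0.9970313177178939
scene [[623.55217199   0.         325.88364938]
 [  0.         623.55217199 239.68950029]
 [  0.           0.           1.        ]] -0.0074609085259520255 [[ 0.75874081  0.65127809  0.01221609]
 [ 0.39512899 -0.44525496 -0.80350551]
 [-0.51786626  0.61447935 -0.59517196]] [-476.3497676   -78.40269314 1581.47338888]
top [[435.10120033   0.         319.14168529]
 [  0.         435.10120033 236.73182003]
 [  0.           0.           1.        ]] 0.030135513637150425 [[ 0.03006526 -0.99930577 -0.02200143]
 [-0.98885515 -0.02652542 -0.14649876]
 [ 0.14581346  0.02616075 -0.98896615]] [ 49.20068579 565.25366574 850.37470859]
```

View pics/scene0.png

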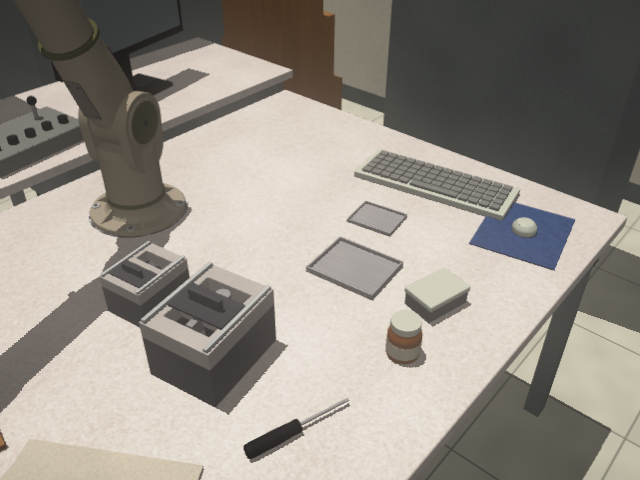

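View pics/top0.png

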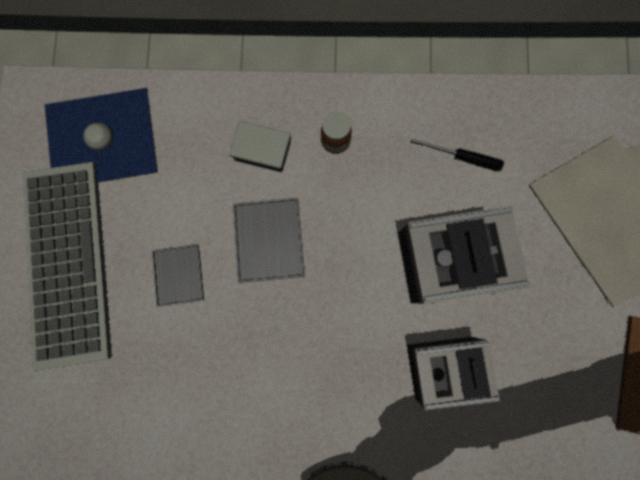

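The candidates are as follows:
- **Block:** large block at scene (208,330) / top (466,255), against the small one at scene (145,283) / top (456,375). I choose the large one.
- **Tray:** large tray at scene (355,266) / top (269,240), against the small one at scene (377,218) / top (178,275). I'll check its size.

Next I'll enlarge crops of both.

Run:
```python
import cv2
t=cv2.imread('pics/top0.png'); s=cv2.imread('pics/scene0.png')
c=t[195:315,385:545]; cv2.imwrite('pics/c1.png',cv2.resize(cv2.convertScaleAbs(c,alpha=1.5),None,fx=5,fy=5,interpolation=cv2.INTER_CUBIC))
c=s[245:405,125:295]; cv2.imwrite('pics/c2.png',cv2.resize(cv2.convertScaleAbs(c,alpha=1.3),None,fx=3.7,fy=3.7,interpolation=cv2.INTER_CUBIC))
c=t[185:295,220:320]; cv2.imwrite('pics/c3.png',cv2.resize(cv2.convertScaleAbs(c,alpha=1.5),None,fx=5,fy=5,interpolation=cv2.INTER_CUBIC))
```

```text
(no output)
```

View pics/c1.png

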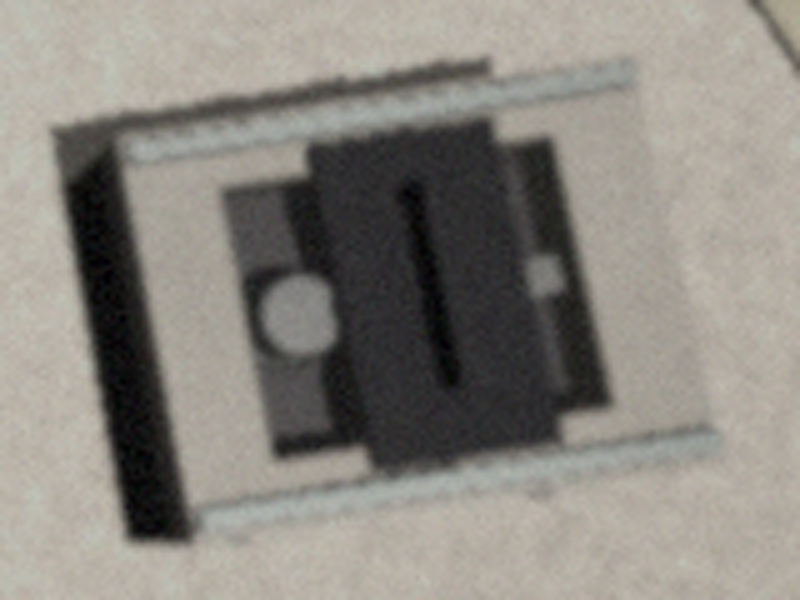

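View pics/c2.png

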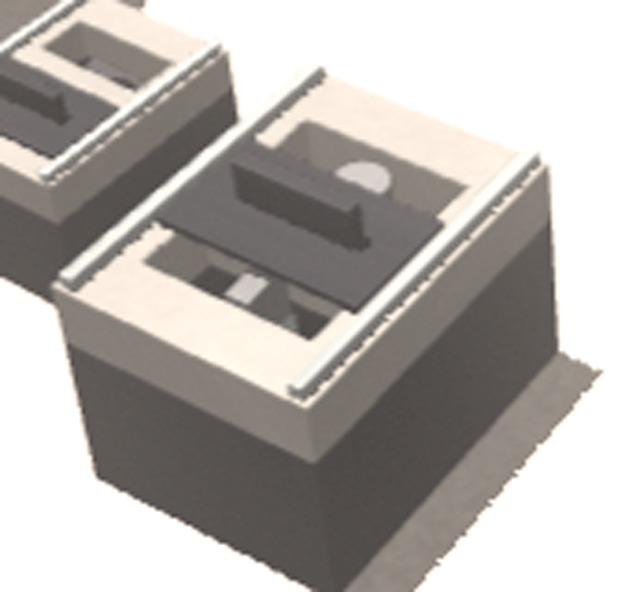

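View pics/c3.png

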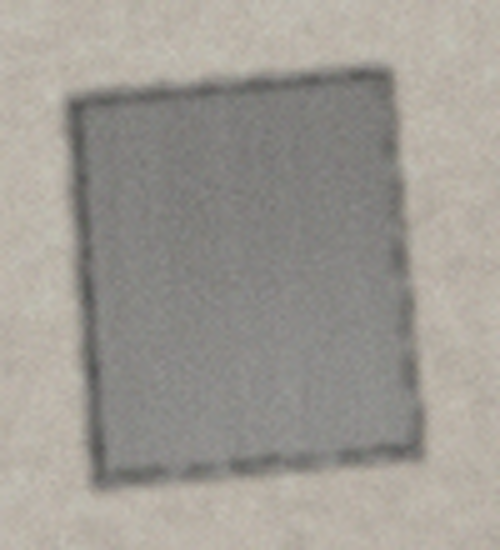

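Top crop c1 shows the dark shutter in the middle. The round knob, about (300,315) in the crop and (445,258) in the picture, is in the left pocket at world +y. The small square blade edge at crop (545,275), picture (494,250), is in the right pocket. The scene crop agrees: knob at (222,293), blade at (191,323). I'll fit the block and tray poses from both views.

```bash
cat > h.py <<'E'
import numpy as np, cv2
from scipy.optimize import least_squares
cams={n:dict(np.load(n+'.npz')) for n in('scene','top')}
def proj(n,P):
    c=cams[n];X=np.atleast_2d(P)@c['R'].T+c['t'];s=X[:,:2]/X[:,2:];s=s*(1+c['k1']*(s**2).sum(1,keepdims=True))
    return s*c['K'][0,0]+c['K'][:2,2]
def unz(n,uv,z):
    from scipy.optimize import fsolve
    return fsolve(lambda q:(proj(n,[q[0],q[1],z])[0]-uv),[500,-100])
def tri(ps):
    r=least_squares(lambda X:np.concatenate([proj(n,X)[0]-uv for n,uv in ps]),[500,-100,100]);return r.x,r.fun
def cr(pts,s,o): return (np.array(pts,float)+.5)/s-.5+np.array(o)
def place(L,p): 
    c,s=np.cos(p[2]),np.sin(p[2]); L=np.atleast_2d(L).astype(float)
    return np.c_[p[0]+c*L[:,0]-s*L[:,1],p[1]+s*L[:,0]+c*L[:,1],L[:,2]+p[3]]
E
python3 - <<'E'
from h import *
T=lambda p:cr(p,5,(385,195)); S=lambda p:cr(p,3.7,(125,245))
# block local corners (x ahead, y left)
obs=[('scene',[75,-95,131],S([[308,408]])),('scene',[-75,-95,131],S([[55,290]])),('scene',[75,95,131],S([[553,165]])),
('scene',[-75,-95,0],S([[98,478]])),('scene',[75,95,0],S([[558,350]])),('scene',[75,-95,0],S([[325,592]])),
('top',[71,95,139],T([[128,140]])),('top',[71,-95,139],T([[632,60]])),('top',[-71,-95,139],T([[718,450]])),('top',[-71,95,139],T([[200,533]]))]
def res(p):return np.concatenate([(proj(n,place(L,p))-uv).ravel() for n,L,uv in obs])
for nm in(None,'scene','top'):
    oo=obs; 
    f=lambda p:np.concatenate([(proj(n,place(L,p))-uv).ravel() for n,L,uv in obs if nm in(None,n)]+([] if nm is None else [[p[3]*.5]]))
    r=least_squares(f,[500,-300,0.1,0]);print(nm,r.x.round(3),'\n',r.fun.round(1))
    if nm is None:p=r.x
np.save('block.npy',p)
for nm,a,b in(('tabtop L',S([[232,160]]),None),):pass
print('blade tri',tri([('scene',S([[252,282]])[0]),('top',T([[545,275]])[0])]),'knob',tri([('scene',S([[364,177]])[0]),('top',T([[298,314]])[0])]))
print('tab topends', [tri([('scene',S([s])[0]),('top',T([t])[0])]) for s,t in(([236,163],[455,382]),([360,212],[410,183]))])
for l in([0,40,127],[0,-40,127],[0,0,161.5]):print(l,place(l,p))
# tray
c=np.array([[70,97],[388,70],[424,455],[97,488]]);t=cr(c,5,(220,185))
q=np.array([unz('top',u,14) for u in t]);print(q.round(1),q.mean(0),np.linalg.norm(np.diff(np.r_[q,q[:1]],axis=0),axis=1))
np.save('tray.npy',q)
print('tray in scene',proj('scene',np.c_[q,[14]*4]))
for n in['scene']:
    print([unz('scene',u,14) for u in([345,239],[402,263],[367,295],[307,265])])
E
```

```text
None [ 5.26421e+02 -2.05112e+02  1.83000e-01  4.89000e-01] 
 [-0.5  0.2 -1.2 -1.3 -0.9 -0.4 -0.9 -0.5  0.3  0.3  2.5  2.5 -2.1  0.4
  1.   0.2  1.5 -0.  -1.7 -0.3]
scene [ 5.24823e+02 -2.03592e+02  1.80000e-01 -1.25600e+00] 
 [-0.6 -0.  -0.8 -1.6 -0.8 -0.4 -0.6 -0.9  0.4  0.2  2.4  2.2 -0.6]
top [ 5.26801e+02 -2.06234e+02  1.85000e-01 -1.32800e+00] 
 [-1.7  0.5  1.1  0.1  1.8 -0.3 -1.2 -0.4 -0.7]
blade tri (array([ 537.02646855, -251.42169029,  132.7180262 ]), array([-1.43380138, -0.13006352, -1.06267223, -1.01729644])) knob (array([ 519.45676107, -164.94546324,  129.8393963 ]), array([-0.52470413, -0.02059533, -0.37016655, -0.35890258]))
tab topends [(array([ 492.24113042, -214.50722365,  155.1988114 ]), array([1.38379964, 0.13680382, 0.96186268, 0.91638558])), (array([ 562.59494427, -199.63694887,  156.10804661]), array([0.92029124, 0.03488569, 0.66595555, 0.64738102]))]
[0, 40, 127] [[ 519.13315049 -165.78164994  127.48889473]]
[0, -40, 127] [[ 533.70838209 -244.44271161  127.48889473]]
[0, 0, 161.5] [[ 526.42076629 -205.11218077  161.98889473]]
[[633.9 251.8]
 [649.2 115.6]
 [484.9  94.3]
 [467.3 230.6]] [558.80226099 173.09109978] [137.0828846  165.72595308 137.40093553 167.96245004]
tray in scene [[401.06274089 261.37934442]
 [369.5925625  294.70336354]
 [304.7165967  266.76411884]
 [337.96663289 236.42557368]]
[array([486.16501227, 233.72241409]), array([638.81476712, 248.41399995]), array([645.70783906, 111.2443228 ]), array([484.48063487, 102.31555653])]
```

Call:
servo_tool([
  {"wz":-0.185},
  {"wz":-0.185},
  {"wz":-0.185},
  {"wz":-0.185},
  {"wz":-0.185},
  {"wz":-0.185},
  {"wz":-0.185},
  {"wz":-0.184},
], grip=0)

```text
invalid input at $.series[0]: expected keys x, y, z, wx, wy, wz
```

```bash
cat > g.py <<'E'
import sys
from bench import robot
from h import *
from scipy.spatial.transform import Rotation as Ro
def go(target,yaw):
    "needed shift in tool axes & turn; yaw = world angle of tool y"
    s=robot.observe();R=Ro.from_rotvec(s['ee_rot']).as_matrix();p=np.array(s['ee_pos'])
    y=np.array([np.cos(yaw),np.sin(yaw),0]);z=np.array([0,0,-1.]);G=np.c_[np.cross(y,z),y,z]
    print('t',round(s['clock'],2),'pos',p.round(1),'gap',round(s['finger_gap'],3),'F',np.round(s['ft_force'],1),'q',np.round(s['joints'],2))
    print('shift tool',(R.T@(np.array(target)-p)).round(1),'turn',Ro.from_matrix(R.T@G).as_rotvec().round(3))
E
python3 - <<'E'
from g import *
print(robot.tip_extent)
p=np.load('block.npy');yaw=p[2]
print(place([0,-32,190],p)); go(place([0,-32,200],p)[0],yaw)
E
```

```text
14.0
[[ 532.25085893 -236.57660544  190.48889473]]
t 0.1 pos [ 169.5 -601.1  244.4] gap 1.0 F [-0.5 -0.5  0.6] q [ 1.23  0.38  0.02  1.37 -0.01  1.39 -0.05]
shift tool [ 448.1 -252.4   44.3] turn [-1.000e-03 -1.000e-03 -1.479e+00]
```

Call:
servo_tool([
  {"x":0,"y":0,"z":0,"wx":0,"wy":0,"wz":-0.185},
  {"x":0,"y":0,"z":0,"wx":0,"wy":0,"wz":-0.185},
  {"x":0,"y":0,"z":0,"wx":0,"wy":0,"wz":-0.185},
  {"x":0,"y":0,"z":0,"wx":0,"wy":0,"wz":-0.185},
  {"x":0,"y":0,"z":0,"wx":0,"wy":0,"wz":-0.185},
  {"x":0,"y":0,"z":0,"wx":0,"wy":0,"wz":-0.185},
  {"x":0,"y":0,"z":0,"wx":0,"wy":0,"wz":-0.185},
  {"x":0,"y":0,"z":0,"wx":0,"wy":0,"wz":-0.185},
], grip=0)

```text
clock: 1.1
ee_pos: [168.8, -598.9, 239.3]
ee_rot: [-1.973, -2.432, -0.009]
ft_force: [-1.1, -0.1, -0.3]
finger_gap: 0.001
```

Run:
```python
from g import *
p=np.load('block.npy');yaw=p[2]
go(place([0,-32,200],p)[0],yaw)
```

```text
t 1.1 pos [ 168.8 -598.9  239.3] gap 0.001 F [-1.1 -0.1 -0.3] q [ 1.4   0.4  -0.22  1.37  0.09  1.4   1.39]
shift tool [279.1 430.4  41.3] turn [-0.001 -0.011  0.025]
```

Call:
servo_tool([
  {"x":28,"y":43,"z":0,"wx":0,"wy":0,"wz":0.02},
  {"x":28,"y":43,"z":0,"wx":0,"wy":0,"wz":0},
  {"x":28,"y":43,"z":0,"wx":0,"wy":0,"wz":0},
  {"x":28,"y":43,"z":0,"wx":0,"wy":0,"wz":0},
  {"x":28,"y":43,"z":0,"wx":0,"wy":0,"wz":0},
  {"x":28,"y":43,"z":0,"wx":0,"wy":0,"wz":0},
  {"x":28,"y":43,"z":0,"wx":0,"wy":0,"wz":0},
  {"x":28,"y":43,"z":0,"wx":0,"wy":0,"wz":0},
  {"x":28,"y":43,"z":0,"wx":0,"wy":0,"wz":0},
  {"x":15,"y":20,"z":0,"wx":0,"wy":0,"wz":0},
])

```text
clock: 2.35
ee_pos: [523.5, -250.1, 236.3]
ee_rot: [-1.997, -2.402, -0.01]
ft_force: [-0.2, 0.2, -0.9]
finger_gap: 0.003
```

Run:
```python
from g import *
p=np.load('block.npy');yaw=p[2]
go(place([0,-36,200],p)[0],yaw)
```

```text
t 2.35 pos [ 523.5 -250.1  236.3] gap 0.003 F [-0.2  0.2 -0.9] q [ 0.77  0.34 -0.48  1.48  0.15  1.37  0.46]
shift tool [ 7.  11.3 35.9] turn [-0.007 -0.018  0.   ]
```

Call:
servo_tool([
  {"x":7,"y":11,"z":15,"wx":-0.007,"wy":-0.018,"wz":0},
  {"x":0,"y":0,"z":25,"wx":0,"wy":0,"wz":0},
  {"x":0,"y":0,"z":25,"wx":0,"wy":0,"wz":0},
  {"x":0,"y":0,"z":10,"wx":0,"wy":0,"wz":0},
  {"x":0,"y":0,"z":0,"wx":0,"wy":0,"wz":0},
])

```text
clock: 2.98
ee_pos: [534.7, -236.4, 158.1]
ee_rot: [-2.0, -2.421, -0.002]
ft_force: [0.3, -0.5, 0.2]
finger_gap: -0.004
```

Run:
```python
from g import *
p=np.load('block.npy');yaw=p[2]
go(place([0,-36,158],p)[0],yaw)
f=robot.grab_frame('scene');cv2.imwrite('pics/a1.png',cv2.resize(f['img'][200:400,80:330,::-1],None,fx=3,fy=3))
```

```text
t 2.98 pos [ 534.7 -236.4  158.1] gap -0.004 F [ 0.3 -0.5  0.2] q [ 0.74  0.4  -0.48  1.59  0.19  1.2   0.41]
shift tool [-3.7 -2.4 -0.4] turn [-0.    -0.002  0.007]
```

View pics/a1.png

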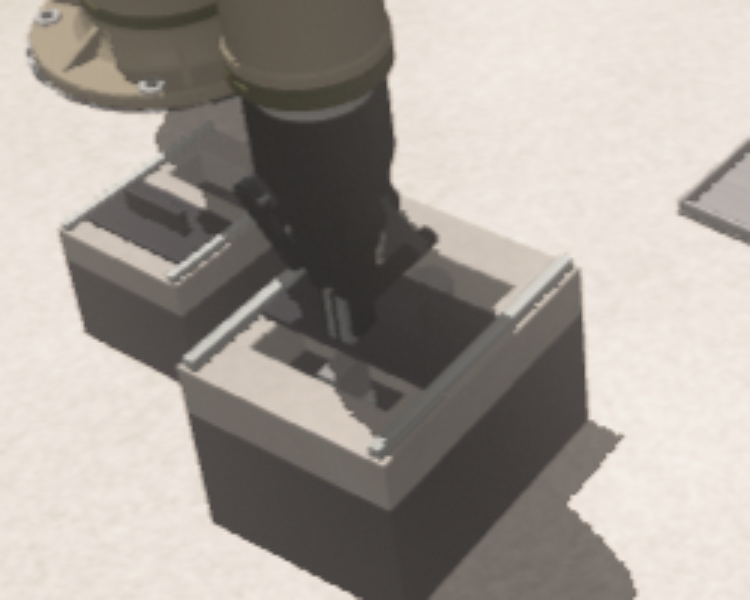

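The gripper is between the tab and the right-hand pocket, and its shadow falls over the pocket. I'll push along +tool x.

Call:
servo_tool([
  {"x":8,"y":-1,"z":0,"wx":0,"wy":0,"wz":0},
  {"x":8,"y":-1,"z":0,"wx":0,"wy":0,"wz":0},
  {"x":8,"y":0,"z":0,"wx":0,"wy":0,"wz":0},
  {"x":8,"y":0,"z":0,"wx":0,"wy":0,"wz":0},
  {"x":8,"y":0,"z":0,"wx":0,"wy":0,"wz":0},
  {"x":7,"y":0,"z":0,"wx":0,"wy":0,"wz":0},
])

```text
clock: 3.78
ee_pos: [524.3, -190.0, 161.2]
ee_rot: [2.001, 2.416, 0.001]
ft_force: [2.4, -2.9, -1.3]
finger_gap: -0.006
```

Run:
```python
from g import *
p=np.load('block.npy');yaw=p[2]
go(place([0,24,158],p)[0],yaw)
```

```text
t 3.77 pos [ 524.3 -190.   161.2] gap -0.006 F [ 2.4 -2.9 -1.3] q [ 0.7   0.34 -0.51  1.66  0.18  1.18  0.34]
shift tool [ 8.8 -0.7  2.7] turn [0.004 0.003 0.004]
```

Call:
servo_tool([
  {"x":5,"y":0,"z":2,"wx":0,"wy":0,"wz":0},
  {"x":4,"y":0,"z":1,"wx":0,"wy":0,"wz":0},
  {"x":3,"y":0,"z":0,"wx":0,"wy":0,"wz":0},
])

```text
clock: 4.15
ee_pos: [523.1, -181.6, 159.3]
ee_rot: [2.0, 2.408, -0.002]
ft_force: [5.5, -14.7, -5.7]
finger_gap: 0.003
```

Call:
servo_tool([
  {"x":3,"y":0,"z":0,"wx":0,"wy":0,"wz":0},
])

```text
clock: 4.28
ee_pos: [523.1, -181.7, 159.3]
ee_rot: [2.001, 2.402, -0.004]
ft_force: [6.3, -10.1, -5.2]
finger_gap: -0.006
```

Run:
```python
from g import *
p=np.load('block.npy');yaw=p[2]
go(place([0,24,158],p)[0],yaw)
```

```text
t 4.28 pos [ 523.1 -181.7  159.3] gap -0.006 F [  6.3 -10.1  -5.2] q [ 0.69  0.32 -0.51  1.69  0.18  1.16  0.31]
shift tool [ 0.3 -1.   0.8] turn [ 0.008  0.014 -0.002]
```

Call:
servo_tool([
  {"x":-8,"y":0,"z":0,"wx":0,"wy":0,"wz":0},
  {"x":-15,"y":0,"z":-20,"wx":0,"wy":0,"wz":0},
  {"x":-35,"y":0,"z":-35,"wx":0,"wy":0,"wz":0},
  {"x":-55,"y":0,"z":-15,"wx":0,"wy":0,"wz":0},
  {"x":-55,"y":0,"z":0,"wx":0,"wy":0,"wz":0},
  {"x":-55,"y":0,"z":0,"wx":0,"wy":0,"wz":0},
])

```text
clock: 5.03
ee_pos: [566.4, -396.7, 233.6]
ee_rot: [1.987, 2.419, 0.003]
ft_force: [1.5, -0.7, 0.0]
finger_gap: -0.001
```

Run:
```python
from g import *
p=np.load('block.npy')
go(place([0,-40,158],p)[0],p[2])
for n in('scene','top'):
    f=robot.grab_frame(n);cv2.imwrite(f'pics/{n}1.png',f['img'][:,:,::-1])
t=cv2.imread('pics/top1.png'); s=cv2.imread('pics/scene1.png')
c=t[205:315,420:540]; cv2.imwrite('pics/d1.png',cv2.resize(cv2.convertScaleAbs(c,alpha=1.5),None,fx=5,fy=5,interpolation=cv2.INTER_CUBIC))
c=s[255:365,125:295]; cv2.imwrite('pics/d2.png',cv2.resize(cv2.convertScaleAbs(c,alpha=1.3),None,fx=4.5,fy=4.5,interpolation=cv2.INTER_CUBIC))
```

```text
t 5.03 pos [ 566.4 -396.7  233.6] gap -0.001 F [ 1.5 -0.7  0. ] q [ 0.82  0.56 -0.42  1.17  0.22  1.44  0.63]
shift tool [156.2  -3.1  74.1] turn [0.009 0.007 0.012]
```

View pics/d1.png

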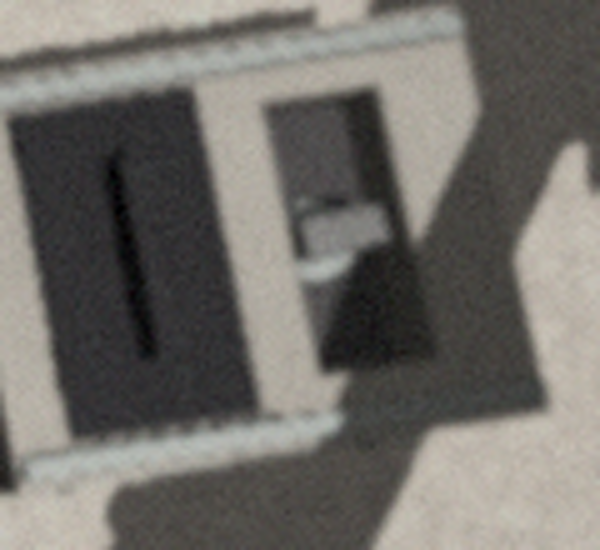

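View pics/d2.png

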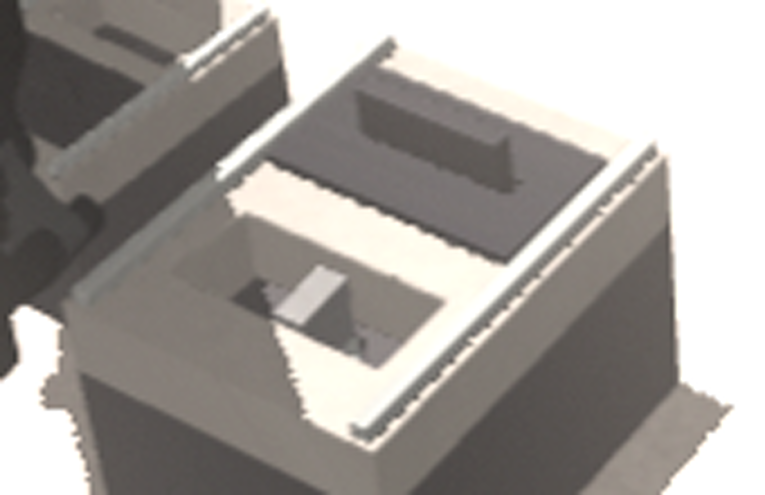

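The shutter now stands over the knob well, and the blade top is fully visible. It sits at d1 (346,229), picture (489,250), and at d2 (311,294), picture (194,320). I'll fit its pose.

Run:
```python
from g import *
p=np.load('block.npy')
sT=np.array([[383,203],[390,240],[310,256],[302,218]]);sS=np.array([[347,273],[318,264],[274,315],[304,323]])
c1=cr(sT,5,(420,205));c2=cr(sS,4.5,(125,255))
X,r=tri([('top',c1.mean(0)),('scene',c2.mean(0))]);print(X,r)
print('expected at well',place([0,-40,127],p))
# blade edges directions at z=127; y direction (30mm)
for n,c in(('top',c1),('scene',c2)):
    q=np.array([unz(n,u,127) for u in c]);print(n,q.round(1).tolist(),q.mean(0).round(1),np.linalg.norm(np.diff(np.r_[q,q[:1]],axis=0),axis=1).round(1))
    for a,b in((3,0),(2,1),(1,0),(2,3)):
        d=q[a]-q[b];print(a,b,np.arctan2(d[1],d[0]).round(3))
# overlays for several yaws
for n,(o,s,w) in {'top':((460,230),12,(60,45)),'scene':((165,295),10,(75,55))}.items():
    im=cv2.imread(f'pics/{n}1.png')[o[1]:o[1]+w[1],o[0]:o[0]+w[0]];im=cv2.resize(cv2.convertScaleAbs(im,alpha=1.4),None,fx=s,fy=s,interpolation=cv2.INTER_CUBIC)
    for dy,col in((0,(0,255,0)),(.1,(0,0,255)),(-.1,(255,0,0))):
        L=np.array([[7,15,0],[-7,15,0],[-7,-15,0],[7,-15,0]])
        q=place(L,[*place([0,-40,0],p)[0][:2],p[2]+dy,127]);u=(proj(n,q)-o+.5)*s-.5
        cv2.polylines(im,[u.round().astype(int)],True,col,1)
    cv2.imwrite(f'pics/e_{n}.png',im)
```

```text
[ 534.45220387 -245.59720069  128.93829451] [-0.31512629 -0.30186237 -0.42592123 -0.03728316]
expected at well [[ 533.70838209 -244.44271161  127.48889473]]
top [[544.2, -260.3], [530.7, -262.4], [524.0, -233.6], [537.8, -231.1]] [ 534.2 -246.8] [13.7 29.5 14.1 29.9]
3 0 1.784
2 1 1.799
1 0 -2.987
2 3 -2.961
scene [[534.9, -227.3], [522.5, -231.4], [531.9, -260.8], [543.8, -256.0]] [ 533.3 -243.9] [13.  30.8 12.8 30.1]
3 0 -1.269
2 1 -1.262
1 0 -2.818
2 3 -2.762
```

View pics/e_top.png

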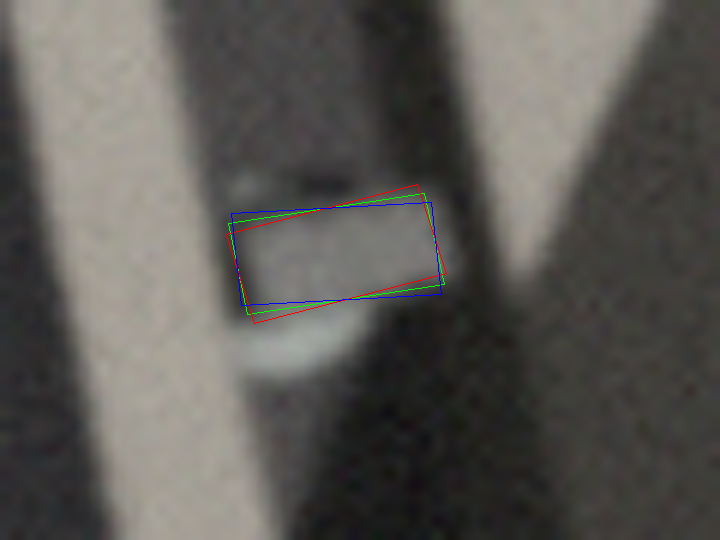

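View pics/e_scene.png

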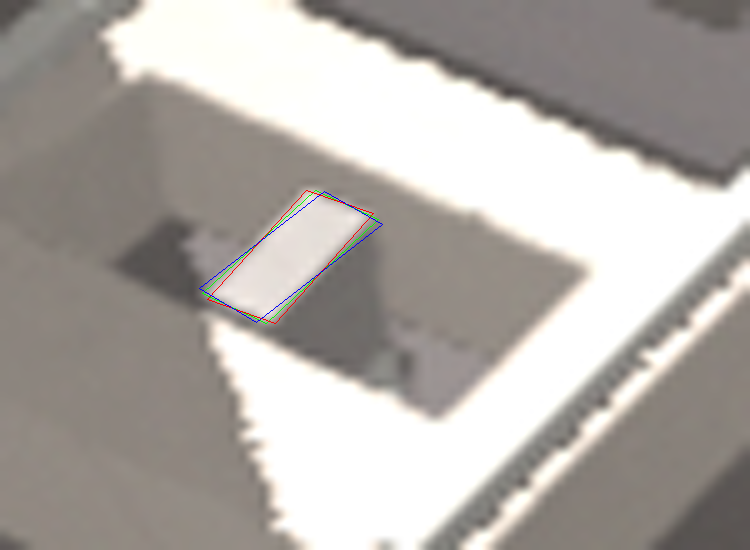

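Run:
```python
from g import *
go([534.2,-245,200],.25)
```

```text
t 5.12 pos [ 563.6 -403.   230.8] gap -0.0 F [-0.6  0.1 -1.4] q [ 0.82  0.57 -0.41  1.17  0.22  1.44  0.63]
shift tool [161.    0.2  29.6] turn [ 0.004  0.008 -0.064]
```

Call:
servo_tool([
  {"x":45,"y":0,"z":5,"wx":0,"wy":0,"wz":-0.064},
  {"x":45,"y":2,"z":5,"wx":0,"wy":0,"wz":0},
  {"x":40,"y":2,"z":5,"wx":0,"wy":0,"wz":0},
  {"x":25,"y":0,"z":5,"wx":0,"wy":0,"wz":0},
  {"x":0,"y":0,"z":0,"wx":0,"wy":0,"wz":0},
], grip=0.5)

```text
clock: 5.75
ee_pos: [530.7, -245.4, 205.6]
ee_rot: [1.924, 2.483, 0.003]
ft_force: [0.2, -0.5, 0.1]
finger_gap: 0.497
```

Run:
```python
from g import *
go([534.2,-245,200],.25)
```

```text
t 5.75 pos [ 530.7 -245.4  205.6] gap 0.497 F [ 0.2 -0.5  0.1] q [ 0.76  0.36 -0.49  1.53  0.17  1.29  0.5 ]
shift tool [-0.5  3.5  5.6] turn [ 0.002 -0.001  0.002]
```

Aligned to within a few mm. I'll correct that while descending to TCP z = 140, then check.

Call:
servo_tool([
  {"x":0,"y":3,"z":20,"wx":0,"wy":0,"wz":0},
  {"x":0,"y":0,"z":20,"wx":0,"wy":0,"wz":0},
  {"x":0,"y":0,"z":15,"wx":0,"wy":0,"wz":0},
  {"x":0,"y":0,"z":0,"wx":0,"wy":0,"wz":0},
])

```text
clock: 6.25
ee_pos: [534.2, -247.1, 149.3]
ee_rot: [1.927, 2.48, 0.004]
ft_force: [0.3, 0.0, 0.9]
finger_gap: 0.499
```

Run:
```python
from g import *
go([534.2,-245,112],.25)
```

```text
t 6.25 pos [ 534.2 -247.1  149.3] gap 0.499 F [0.3 0.  0.9] q [ 0.75  0.41 -0.48  1.59  0.2   1.19  0.48]
shift tool [ 2.   0.4 37.3] turn [ 0.002 -0.001 -0.   ]
```

Call:
servo_tool([
  {"x":2,"y":0,"z":10,"wx":0,"wy":0,"wz":0},
  {"x":1,"y":0,"z":10,"wx":0,"wy":0,"wz":0},
  {"x":0,"y":0,"z":10,"wx":0,"wy":0,"wz":0},
  {"x":0,"y":0,"z":4,"wx":0,"wy":0,"wz":0},
  {"x":0,"y":0,"z":0,"wx":0,"wy":0,"wz":0},
])

```text
clock: 6.88
ee_pos: [534.2, -244.5, 114.2]
ee_rot: [1.926, 2.479, 0.005]
ft_force: [-1.0, -0.2, 0.8]
finger_gap: 0.503
```

Run:
```python
from g import *
go([534.2,-245,113],.25)
f=robot.grab_frame('scene');cv2.imwrite('pics/a2.png',cv2.resize(f['img'][230:370,120:290,::-1],None,fx=4,fy=4))
```

```text
t 6.88 pos [ 534.2 -244.5  114.2] gap 0.503 F [-1.  -0.2  0.8] q [ 0.74  0.44 -0.48  1.63  0.22  1.12  0.46]
shift tool [-0.4 -0.1  1.2] turn [ 0.004 -0.    -0.001]
```

View pics/a2.png

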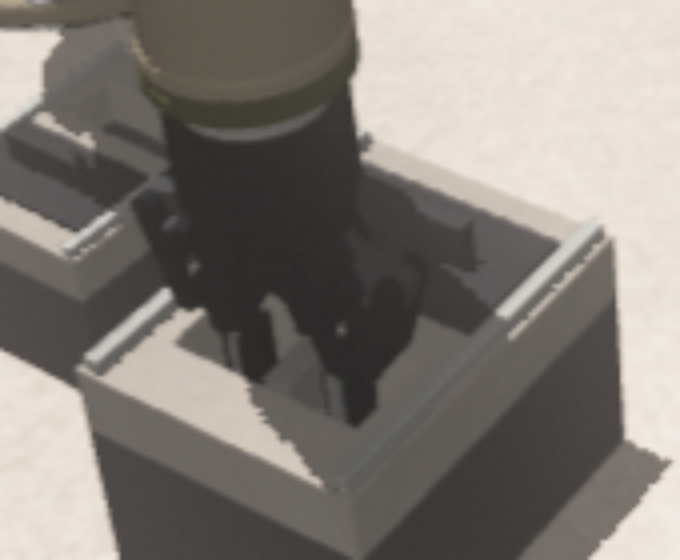

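Both fingers are in the pocket, one on each side of the blade, with no contact. Closing.

Call:
servo_tool([
  {"x":0,"y":0,"z":0,"wx":0,"wy":0,"wz":0},
  {"x":0,"y":0,"z":0,"wx":0,"wy":0,"wz":0},
  {"x":0,"y":0,"z":0,"wx":0,"wy":0,"wz":0},
  {"x":0,"y":0,"z":0,"wx":0,"wy":0,"wz":0},
  {"x":0,"y":0,"z":0,"wx":0,"wy":0,"wz":0},
  {"x":0,"y":0,"z":0,"wx":0,"wy":0,"wz":0},
], grip=0, force=50)

```text
clock: 7.68
ee_pos: [534.2, -244.9, 115.0]
ee_rot: [1.926, 2.478, 0.004]
ft_force: [-0.2, 0.3, -1.1]
finger_gap: 0.152
```

Call:
servo_tool([
  {"x":0,"y":0,"z":-5,"wx":0,"wy":0,"wz":0},
  {"x":0,"y":0,"z":-8,"wx":0,"wy":0,"wz":0},
  {"x":0,"y":0,"z":-8,"wx":0,"wy":0,"wz":0},
])

```text
clock: 8.05
ee_pos: [533.5, -244.5, 136.2]
ee_rot: [1.927, 2.48, 0.004]
ft_force: [-0.7, -0.5, -3.2]
finger_gap: 0.153
```

Run:
```python
from g import *
go([534.2,-245,290],.25)
```

```text
t 8.05 pos [ 533.5 -244.5  136.2] gap 0.153 F [-0.7 -0.5 -3.2] q [ 0.75  0.42 -0.48  1.61  0.21  1.16  0.47]
shift tool [  -0.5    0.9 -153.8] turn [ 0.002 -0.001 -0.001]
```

Call:
servo_tool([
  {"x":0,"y":0,"z":-15,"wx":0,"wy":0,"wz":0},
  {"x":0,"y":0,"z":-20,"wx":0,"wy":0,"wz":0},
  {"x":0,"y":0,"z":-20,"wx":0,"wy":0,"wz":0},
  {"x":0,"y":0,"z":-20,"wx":0,"wy":0,"wz":0},
  {"x":0,"y":0,"z":-20,"wx":0,"wy":0,"wz":0},
  {"x":0,"y":0,"z":-20,"wx":0,"wy":0,"wz":0},
  {"x":0,"y":0,"z":-20,"wx":0,"wy":0,"wz":0},
  {"x":0,"y":0,"z":-20,"wx":0,"wy":0,"wz":0},
  {"x":0,"y":0,"z":-5,"wx":0,"wy":0,"wz":0},
  {"x":0,"y":0,"z":0,"wx":0,"wy":0,"wz":0},
])

```text
clock: 9.3
ee_pos: [533.5, -243.8, 311.6]
ee_rot: [1.921, 2.475, 0.007]
ft_force: [-0.4, 0.7, -3.8]
finger_gap: 0.149
```

Run:
```python
from g import *
go([560,173,285],.25)
f=robot.grab_frame('scene');cv2.imwrite('pics/a3.png',f['img'][:,:,::-1])
```

```text
t 9.3 pos [ 533.5 -243.8  311.6] gap 0.149 F [-0.4  0.7 -3.8] q [ 0.76  0.31 -0.5   1.35  0.15  1.5   0.52]
shift tool [397.3 128.8  26. ] turn [0.009 0.004 0.001]
```

View pics/a3.png

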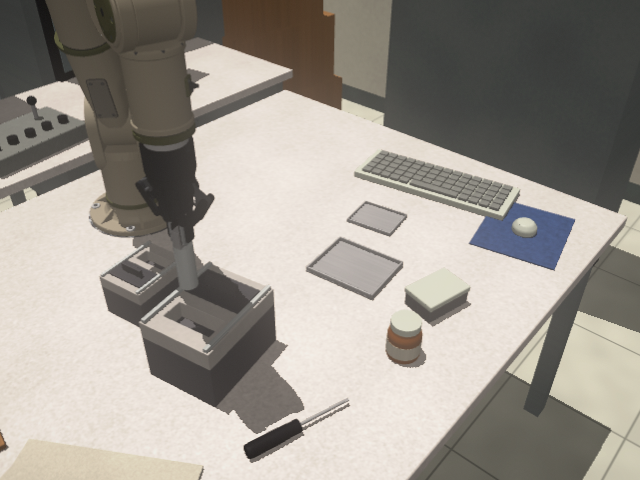

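The canister is out and upright, hanging at (186,262). Moving towards the tray.

Call:
servo_tool([
  {"x":15,"y":5,"z":0,"wx":0,"wy":0,"wz":0},
  {"x":30,"y":10,"z":0,"wx":0,"wy":0,"wz":0},
  {"x":43,"y":14,"z":0,"wx":0,"wy":0,"wz":0},
  {"x":43,"y":14,"z":0,"wx":0,"wy":0,"wz":0},
  {"x":43,"y":14,"z":0,"wx":0,"wy":0,"wz":0},
  {"x":43,"y":14,"z":0,"wx":0,"wy":0,"wz":0},
  {"x":43,"y":14,"z":0,"wx":0,"wy":0,"wz":0},
  {"x":43,"y":14,"z":0,"wx":0,"wy":0,"wz":0},
  {"x":40,"y":14,"z":0,"wx":0,"wy":0,"wz":0},
  {"x":25,"y":8,"z":0,"wx":0,"wy":0,"wz":0},
])

```text
clock: 10.6
ee_pos: [552.9, 163.5, 303.7]
ee_rot: [-1.92, -2.482, 0.001]
ft_force: [-0.2, 0.1, -2.8]
finger_gap: 0.154
```

Run:
```python
from g import *
go([560,173,200],.25)
```

```text
t 10.6 pos [552.9 163.5 303.7] gap 0.154 F [-0.2  0.1 -2.8] q [ 0.2   0.34 -0.72  1.38  0.22  1.51 -0.25]
shift tool [  7.2   9.5 103.7] turn [-0.002 -0.002  0.004]
```

Call:
servo_tool([
  {"x":5,"y":7,"z":20,"wx":0,"wy":0,"wz":0},
  {"x":2,"y":2,"z":25,"wx":0,"wy":0,"wz":0},
  {"x":0,"y":0,"z":30,"wx":0,"wy":0,"wz":0},
  {"x":0,"y":0,"z":30,"wx":0,"wy":0,"wz":0},
  {"x":0,"y":0,"z":25,"wx":0,"wy":0,"wz":0},
  {"x":0,"y":0,"z":20,"wx":0,"wy":0,"wz":0},
  {"x":0,"y":0,"z":5,"wx":0,"wy":0,"wz":0},
  {"x":0,"y":0,"z":0,"wx":0,"wy":0,"wz":0},
])

```text
clock: 11.6
ee_pos: [553.7, 169.4, 131.0]
ee_rot: [-1.914, -2.477, 0.019]
ft_force: [0.6, -0.2, -2.9]
finger_gap: 0.153
```

Run:
```python
from g import *
go([560,173,109],.25)
for n in('scene','top'):
    f=robot.grab_frame(n);cv2.imwrite(f'pics/{n}2.png',f['img'][:,:,::-1])
t=cv2.imread('pics/scene2.png');cv2.imwrite('pics/f1.png',cv2.resize(t[160:310,280:430],None,fx=4,fy=4,interpolation=cv2.INTER_CUBIC))
```

```text
t 11.6 pos [553.7 169.4 131. ] gap 0.153 F [ 0.6 -0.2 -2.9] q [ 0.17  0.46 -0.68  1.62  0.3   1.19 -0.33]
shift tool [ 1.9  7.4 21.9] turn [-0.016 -0.001  0.005]
```

View pics/f1.png

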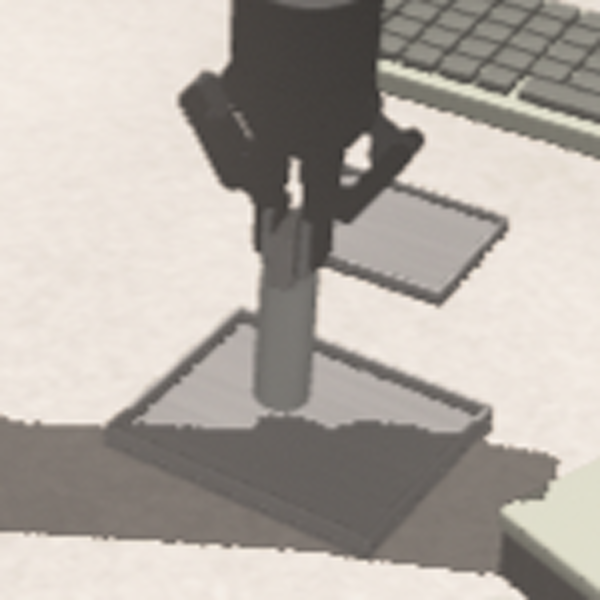

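The canister is upright over the tray's middle, about (351,261) in the picture. I'll level the tool and lower slowly.

Call:
servo_tool([
  {"x":2,"y":5,"z":4,"wx":-0.016,"wy":0,"wz":0},
  {"x":0,"y":2,"z":5,"wx":0,"wy":0,"wz":0},
  {"x":0,"y":0,"z":5,"wx":0,"wy":0,"wz":0},
  {"x":0,"y":0,"z":3,"wx":0,"wy":0,"wz":0},
  {"x":0,"y":0,"z":0,"wx":0,"wy":0,"wz":0},
])

```text
clock: 12.32
ee_pos: [561.9, 174.4, 115.5]
ee_rot: [1.919, 2.484, 0.008]
ft_force: [-0.3, 0.5, -3.4]
finger_gap: 0.151
```

Run:
```python
from g import *
go([560,173,109],.25)
```

```text
t 12.32 pos [561.9 174.4 115.5] gap 0.151 F [-0.3  0.5 -3.4] q [ 0.16  0.48 -0.67  1.63  0.33  1.14 -0.34]
shift tool [-0.8 -2.2  6.5] turn [ 0.006 -0.001  0.005]
```

Call:
servo_tool([
  {"x":0,"y":0,"z":2,"wx":0.006,"wy":0,"wz":0},
  {"x":0,"y":0,"z":2,"wx":0,"wy":0,"wz":0},
  {"x":0,"y":0,"z":1,"wx":0,"wy":0,"wz":0},
  {"x":0,"y":0,"z":0,"wx":0,"wy":0,"wz":0},
])

```text
clock: 12.82
ee_pos: [562.1, 174.4, 110.3]
ee_rot: [-1.92, -2.485, -0.0]
ft_force: [0.8, 0.8, -3.5]
finger_gap: 0.158
```

Call:
servo_tool([
  {"x":0,"y":0,"z":1,"wx":0,"wy":0,"wz":0},
  {"x":0,"y":0,"z":0,"wx":0,"wy":0,"wz":0},
])

```text
clock: 13.08
ee_pos: [562.1, 174.4, 109.3]
ee_rot: [-1.92, -2.485, -0.0]
ft_force: [0.3, -1.1, -3.1]
finger_gap: 0.153
```

Call:
servo_tool([
  {"x":0,"y":0,"z":1,"wx":0,"wy":0,"wz":0},
  {"x":0,"y":0,"z":0,"wx":0,"wy":0,"wz":0},
])

```text
clock: 13.32
ee_pos: [562.4, 174.6, 109.1]
ee_rot: [-1.921, -2.486, -0.002]
ft_force: [0.5, 0.3, -3.5]
finger_gap: 0.159
```

Call:
servo_tool([
  {"x":0,"y":0,"z":1.5,"wx":0,"wy":0,"wz":0},
  {"x":0,"y":0,"z":0.5,"wx":0,"wy":0,"wz":0},
])

```text
clock: 13.58
ee_pos: [563.1, 175.1, 109.0]
ee_rot: [1.92, 2.485, 0.004]
ft_force: [-1.4, -0.1, 1.1]
finger_gap: 0.154
```

The force has gone from -3.5 N to +1.1 N, so the canister is on the floor. Releasing.

Call:
servo_tool([
  {"x":0,"y":0,"z":0,"wx":0,"wy":0,"wz":0},
  {"x":0,"y":0,"z":0,"wx":0,"wy":0,"wz":0},
  {"x":0,"y":0,"z":0,"wx":0,"wy":0,"wz":0},
  {"x":0,"y":0,"z":0,"wx":0,"wy":0,"wz":0},
  {"x":0,"y":0,"z":0,"wx":0,"wy":0,"wz":0},
], grip=0.5)

```text
clock: 14.2
ee_pos: [563.6, 175.2, 109.0]
ee_rot: [1.92, 2.485, 0.006]
ft_force: [0.8, 0.2, -0.3]
finger_gap: 0.499
```

Call:
servo_tool([
  {"x":0,"y":0,"z":-5,"wx":0,"wy":0,"wz":0},
  {"x":0,"y":0,"z":-10,"wx":0,"wy":0,"wz":0},
  {"x":0,"y":0,"z":-20,"wx":0,"wy":0,"wz":0},
  {"x":0,"y":0,"z":-40,"wx":0,"wy":0,"wz":0},
  {"x":0,"y":0,"z":-40,"wx":0,"wy":0,"wz":0},
  {"x":0,"y":0,"z":-20,"wx":0,"wy":0,"wz":0},
])

```text
clock: 14.95
ee_pos: [562.2, 174.9, 249.7]
ee_rot: [1.92, 2.486, 0.004]
ft_force: [0.2, -1.0, -0.4]
finger_gap: 0.504
```

Run:
```python
from g import *
p=np.load('block.npy')
go(place([0,68,245],p)[0],p[2])
f=robot.grab_frame('scene');cv2.imwrite('pics/f2.png',cv2.resize(f['img'][160:310,130:430,::-1],None,fx=2.6,fy=2.6))
```

```text
t 14.95 pos [562.2 174.9 249.7] gap 0.504 F [ 0.2 -1.  -0.4] q [ 0.17  0.38 -0.71  1.44  0.25  1.4  -0.28]
shift tool [-290.8 -125.9    3.6] turn [ 0.002 -0.001  0.073]
```

View pics/f2.png

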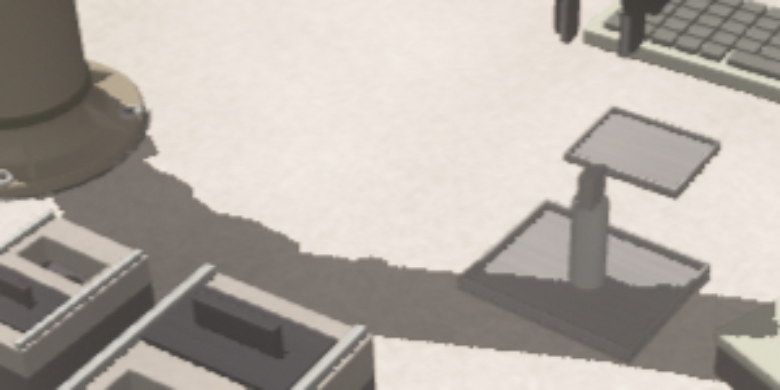

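The canister stands upright near the tray's centre, its base about (357,270) in the picture. Next I'll take the closed gripper to the +y side of the tab.

Call:
servo_tool([
  {"x":-22,"y":-10,"z":0,"wx":0,"wy":0,"wz":0.073},
  {"x":-40,"y":-15,"z":0,"wx":0,"wy":0,"wz":0},
  {"x":-44,"y":-16,"z":0,"wx":0,"wy":0,"wz":0},
  {"x":-44,"y":-16,"z":0,"wx":0,"wy":0,"wz":0},
  {"x":-44,"y":-16,"z":0,"wx":0,"wy":0,"wz":0},
  {"x":-44,"y":-16,"z":0,"wx":0,"wy":0,"wz":0},
  {"x":-30,"y":-10,"z":0,"wx":0,"wy":0,"wz":0},
  {"x":-12,"y":-5,"z":0,"wx":0,"wy":0,"wz":0},
], grip=0)

```text
clock: 16.0
ee_pos: [511.6, -125.0, 254.3]
ee_rot: [2.002, 2.413, 0.016]
ft_force: [-0.6, -0.5, 0.3]
finger_gap: -0.0
```

Run:
```python
from g import *
p=np.load('block.npy')
go(place([0,68,158],p)[0],p[2])
```

```text
t 16.0 pos [ 511.6 -125.   254.3] gap -0.0 F [-0.6 -0.5  0.3] q [ 0.67  0.2  -0.56  1.61  0.1   1.35  0.28]
shift tool [-13.7  -1.1  95.8] turn [ 0.011 -0.002  0.002]
```

Call:
servo_tool([
  {"x":-10,"y":0,"z":15,"wx":0.011,"wy":0,"wz":0},
  {"x":0,"y":0,"z":25,"wx":0,"wy":0,"wz":0},
  {"x":0,"y":0,"z":20,"wx":0,"wy":0,"wz":0},
  {"x":0,"y":0,"z":5,"wx":0,"wy":0,"wz":0},
  {"x":0,"y":0,"z":0,"wx":0,"wy":0,"wz":0},
])

```text
clock: 16.62
ee_pos: [514.8, -130.1, 184.9]
ee_rot: [-1.995, -2.421, -0.003]
ft_force: [-0.1, -0.7, -0.6]
finger_gap: 0.004
```

Run:
```python
from g import *
p=np.load('block.npy')
go(place([0,68,158],p)[0],p[2])
```

```text
t 16.62 pos [ 514.8 -130.1  184.9] gap 0.004 F [-0.1 -0.7 -0.6] q [ 0.66  0.27 -0.55  1.69  0.15  1.22  0.26]
shift tool [-8.  -2.3 26.4] turn [-0.001 -0.005  0.009]
```

Call:
servo_tool([
  {"x":-4,"y":-2,"z":13,"wx":0,"wy":-0.005,"wz":0.009},
  {"x":0,"y":0,"z":10,"wx":0,"wy":0,"wz":0},
  {"x":0,"y":0,"z":3,"wx":0,"wy":0,"wz":0},
  {"x":-6,"y":0,"z":0,"wx":0,"wy":0,"wz":0},
  {"x":-8,"y":0,"z":0,"wx":0,"wy":0,"wz":0},
  {"x":-8,"y":0,"z":0,"wx":0,"wy":0,"wz":0},
  {"x":-8,"y":0,"z":0,"wx":0,"wy":0,"wz":0},
])

```text
clock: 17.5
ee_pos: [520.2, -164.5, 158.6]
ee_rot: [2.007, 2.416, -0.0]
ft_force: [-0.3, 3.7, -0.7]
finger_gap: 0.0
```

Run:
```python
from g import *
p=np.load('block.npy')
go(place([0,-24,158],p)[0],p[2])
```

```text
t 17.5 pos [ 520.2 -164.5  158.6] gap 0.0 F [-0.3  3.7 -0.7] q [ 0.68  0.32 -0.53  1.69  0.17  1.17  0.29]
shift tool [-65.   -1.4   0.2] turn [0.    0.001 0.002]
```

Call:
servo_tool([
  {"x":-8,"y":-1,"z":0,"wx":0,"wy":0,"wz":0},
  {"x":-8,"y":0,"z":0,"wx":0,"wy":0,"wz":0},
  {"x":-8,"y":0,"z":0,"wx":0,"wy":0,"wz":0},
  {"x":-8,"y":0,"z":0,"wx":0,"wy":0,"wz":0},
  {"x":-8,"y":0,"z":0,"wx":0,"wy":0,"wz":0},
  {"x":-8,"y":0,"z":0,"wx":0,"wy":0,"wz":0},
])

```text
clock: 18.25
ee_pos: [529.0, -214.7, 158.8]
ee_rot: [2.006, 2.417, 0.001]
ft_force: [-0.1, 3.0, -0.7]
finger_gap: 0.004
```

Run:
```python
from g import *
p=np.load('block.npy')
go(place([0,-24,158],p)[0],p[2])
```

```text
t 18.25 pos [ 529.  -214.7  158.8] gap 0.004 F [-0.1  3.  -0.7] q [ 0.73  0.37 -0.5   1.63  0.19  1.19  0.37]
shift tool [-14.1  -0.8   0.3] turn [ 0.001 -0.     0.002]
```

Call:
servo_tool([
  {"x":-6,"y":0,"z":0,"wx":0,"wy":0,"wz":0},
  {"x":-4,"y":0,"z":0,"wx":0,"wy":0,"wz":0},
  {"x":-3,"y":0,"z":0,"wx":0,"wy":0,"wz":0},
  {"x":-3,"y":0,"z":0,"wx":0,"wy":0,"wz":0},
])

```text
clock: 18.75
ee_pos: [531.8, -229.3, 158.8]
ee_rot: [-2.003, -2.417, -0.004]
ft_force: [-5.9, 14.1, 8.3]
finger_gap: -0.0
```

Call:
servo_tool([
  {"x":-3,"y":0,"z":0,"wx":0,"wy":0,"wz":0},
])

```text
clock: 18.88
ee_pos: [531.7, -229.3, 158.8]
ee_rot: [-1.997, -2.416, -0.005]
ft_force: [-6.5, 12.3, 7.3]
finger_gap: -0.003
```

Run:
```python
from g import *
p=np.load('block.npy')
go(place([0,-24,158],p)[0],p[2])
```

```text
t 18.88 pos [ 531.7 -229.3  158.8] gap -0.003 F [-6.5 12.3  7.3] q [ 0.74  0.39 -0.49  1.6   0.19  1.21  0.4 ]
shift tool [ 0.8 -0.8  0.3] turn [-0.002 -0.007  0.006]
```

At the stop: 12 N, at the expected place within 1 mm. I'll back off, rise and check.

Call:
servo_tool([
  {"x":8,"y":0,"z":0,"wx":0,"wy":0,"wz":0},
  {"x":12,"y":0,"z":-10,"wx":0,"wy":0,"wz":0},
  {"x":0,"y":0,"z":-30,"wx":0,"wy":0,"wz":0},
  {"x":0,"y":0,"z":-50,"wx":0,"wy":0,"wz":0},
  {"x":0,"y":-25,"z":-50,"wx":0,"wy":0,"wz":0},
  {"x":0,"y":-30,"z":-40,"wx":0,"wy":0,"wz":0},
  {"x":0,"y":0,"z":0,"wx":0,"wy":0,"wz":0},
  {"x":0,"y":0,"z":0,"wx":0,"wy":0,"wz":0},
])

```text
clock: 19.88
ee_pos: [472.3, -219.5, 349.4]
ee_rot: [2.001, 2.42, -0.0]
ft_force: [-0.4, 0.4, -0.4]
finger_gap: 0.004
```

Run:
```python
from g import *
s=robot.observe();print(s['clock'],s['ee_pos'],s['ft_force'])
for n in('scene','top'):
    f=robot.grab_frame(n);cv2.imwrite(f'pics/{n}3.png',f['img'][:,:,::-1])
p=np.load('block.npy');im=cv2.imread('pics/scene3.png')
q=place(np.array([[x,-40+y,161.5] for x,y in((35,5),(-35,5),(-35,-5),(35,-5))]),p);u=proj('scene',q)
big=cv2.resize(im[180:380,120:420],None,fx=2.6,fy=2.6,interpolation=cv2.INTER_CUBIC)
cv2.polylines(big,[((u-[120,180]+.5)*2.6-.5).round().astype(int)],True,(0,255,0),1)
cv2.imwrite('pics/z1.png',big)
```

```text
19.875 [ 472.27154704 -219.52923307  349.43138459] [-0.36407463  0.36502526 -0.37619982]
```

View pics/z1.png

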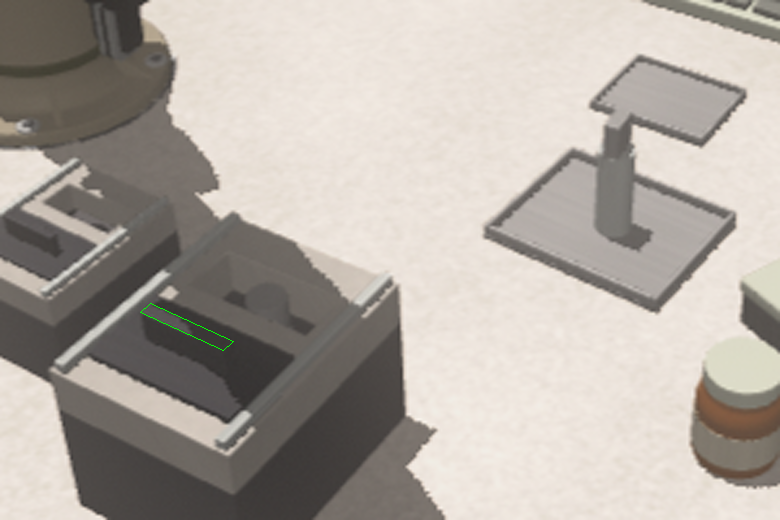

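View pics/top3.png

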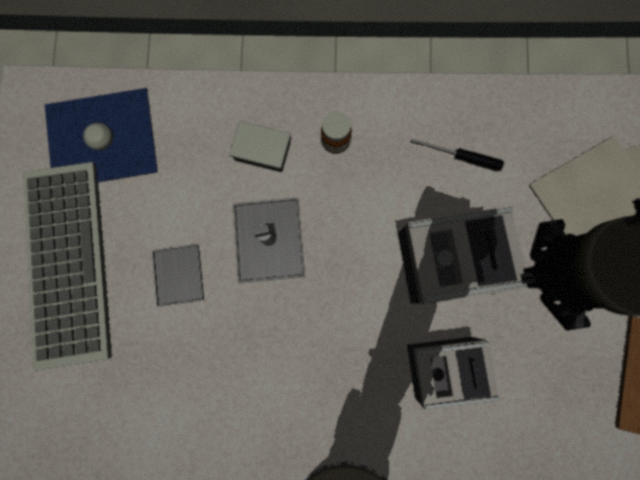

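The shutter covers the right-hand well, with the tab on its predicted outline. The knob is still in its pocket at top (446,258), the canister stands in the tray at top (264,233), and the bystanders haven't moved. Handing in.

```bash
python3 -c "
from bench import robot
print(robot.finish_job())"
```

```text
the job is handed in; nothing more can be done
None
```

The job was handed in at about 20 s on the robot's clock; it reported no verdict.

**What I did:**
- I pushed the shutter to its stop over the knob well and gripped the blade at 50 N.
- I lifted the canister straight out and set it down in the middle of the large tray. I let go once the wrist force showed its weight was off the gripper.
- I then pushed the shutter to its other stop, over the emptied well, and backed the arm off.

**What the last checks showed:**
- **Shutter:** It met its stop at about 12 N, within 1 mm of where I expected. In the last scene picture the tab lies on its predicted outline.
- **Canister:** It stands upright near the tray's centre in both views.
- **Round-knobbed canister:** It is still down in its well.
- **Other things on the bench:** The sample box, jar and screwdriver show no movement by eye.
- **Arm:** It was clear of everything, with wrist forces under 0.5 N.

**What disagreed:**
- The two views gave the blade's angle to the block's x as about 0.04 and 0.12 rad. I used 0.07, and the grip held.
- The tray measured about 167 x 137 mm against the stated 170 x 140, within the calibration error.

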